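# Swing the clamp over the square block and tighten it

### The job

Get the square block ready for milling: push the swing clamp's strap round with a finger until its nose is over the middle of the square block, then push the clamping lever clockwise all the way to its stop so that the pad presses on the block. Only push, do not pick anything up; the block must stay where it lies, and the other loose things on the machine bed are left alone.

Things in the scene. Friction and masses are not known exactly. Their poses are not given: they have to be found in the camera images.
- block_top (a point): centre of the top face of the square workpiece, a plain aluminium block 50 x 50 x 30 mm that lies loose on the machine bed, left or right of the swing clamp. The bed is a flat T-slotted aluminium plate on the table, 360 x 440 mm, its top 20 mm above the table; this point is 50 mm above the table.
- strap_axis (a point): point on the swing clamp's upright turning axis, half-way up its strap (74 mm above the table while the lever is slack). The clamp has a 76 x 76 x 16 mm foot fixed to the bed. The strap is a flat dark steel bar, 20 mm wide, 16 mm high (66 to 82 mm above the table), which reaches 136 mm out from the axis and turns level. This frame turns with the strap: x along the strap towards its nose, z up.
- strap_nose (a point): point on the strap above the centre of its pressure pad, 115 mm out from the axis, same height as strap_axis. Below it hangs a sprung rubber pad, 16 mm across, whose underside is 57 mm above the table while the lever is slack, so that it passes 7 mm above the workpieces.
- strap (a joint): turn of the strap about the upright axis, rad, counter-clockwise from above positive, stops at -1.35 and 1.35. Held by friction where it is left; a push of about 3 N sideways at 80 mm from the axis moves it. It starts between the two workpieces.
- lever_ball (a point): centre of the ball (20 mm across) at the end of the clamping lever, a black round bar 12 mm thick which turns about the same axis as the strap, just above it; the ball is 72 mm from the axis and 104 mm above the table; the bar runs from the steel hub (30 mm across, 86 to 106 mm high) out to the ball, its centre line rising from 99 to 104 mm. It points away from the workpieces, roughly back to the robot.
- lever (a joint): turn of the clamping lever, rad, clockwise from above positive: 0 slack, 1.9 fully tight at its stop. Starts between 0 and 0.35. Held by friction; a push of 3 to 4 N at 55 mm from the axis turns it. Tightening draws the strap down evenly, 10 mm over the full turn, so the sprung pad presses on what lies below with about 10 N at the stop. It does not lock the strap against sideways pushes.
- pad: the rubber pad under the strap's nose; origin at the centre of its underside, 115 mm out from the axis
- disc: round aluminium flange, 52 mm across and 30 mm high, standing on the bed: the other workpiece, on the opposite side of the swing clamp from the square block; not to be clamped; origin at the centre of its underside
- collet: small steel collet nut, 32 mm across, 40 mm high, standing near a corner of the bed; origin at the centre of its underside
- bolt: steel bolt standing on its head near a corner of the bed, 24 mm across, 55 mm high; origin at the centre of its underside

How it is judged:
By the outcome, as a careful person would: the job done as asked, in the order asked, and still so for the second after the job is handed in, with the robot touching nothing.
It also fails if it takes over 54 s, if anything falls off the work surface, if the arm or the gripper's body presses on something with over 40 N, if the wrist force passes 120 N, or if a joint passes its speed limit or range.

### The arm

A 7-joint arm with a two-finger parallel gripper is mounted at the origin on the work surface. World frame = base frame: x ahead of the robot, y to its left, z up, the work surface at z = 0. Lengths are in m, angles in rad, forces in N, time in s.
With the tool pointing down it reaches from about 0.425 to 1.025 m from the base axis. Payload 9.4 kg.
Tool frame: the origin (TCP) lies between the finger pads; the fingertips stand 25 mm ahead of it and the grasp point (between the pads) lies 6 mm ahead of it; z points along the fingers, y is the line along which they close (so a half turn about z gives the same grasp; the last joint's range is limited). The gripper opens to 85 mm and grips with 20 to 120 N. Pads are 22 mm wide; open, the fingers measure 114 mm over their backs; the gripper's body (76 mm by 85 mm) begins 54 mm behind the grasp point. The pads swing forward as they close: fully open they stand 13 mm farther back than shut.
Start: joints at [1.154, 0.599, -0.003, 1.599, 0.002, 0.943, -0.08], TCP at [0.242, -0.684, 0.256] pointing down, gripper open.
Joint ranges: [-2.57, 2.57], [-0.35, 1.97], [-1.29, 1.29], [0.11, 2.56], [-1.05, 4.19], [0.11, 1.86], [-2.63, 2.63]. Speed limits (rad/s): [2.22, 2.22, 3.01, 3.01, 3.14, 3.14, 3.14].

### API

Orientations are given as a 3x3 rotation matrix whose columns are the frame's x, y, z axes.
In Python, from rig import * gives the robot as it stands.
- The arm moves only by the tool drive_tool, never from a script. Its argument "series" is a list of rows, each a list of 2 entries, a list of its own where there are three numbers: the shift along the world's x, y, z normalised to -1 to 1, where 1 is 0.2 m, then the turn, a rotation vector about the world's x, y, z normalised to -1 to 1, where 1 is 0.5 rad. A call has 1 to 10 rows; each row shifts and turns the commanded pose from where the row before left it; what a row does not reach is not made up. A row lasts 1/10 s, in which the tool goes at most 50 mm and 8.59 degrees, less where a joint would pass 70% of its speed; a pose out of reach is approached as far as the arm can. A call with a number of a shift or a turn outside -1 to 1 is refused whole. A call with a gripper value outside its range is refused whole. "hand" is the gripper command: -1 is shut, 1 is fully open, values between are in proportion, set as the call begins (left out, the last holds). The fingers move at their own pace and stop on an object; "squeeze" is the grip in N (left out, the last holds). Time passes only in rows, so rows that do not move let the fingers close. It gives the time, the measured TCP pose, the force, the opening and the grip force at its end, in the units of the state.
- sense(): the state, without advancing time (a new reading comes with each control period).
- camera(name): name is "scene" or "top"; returns (picture, depth): 480x640x3 uint8, red, green, blue; 480x640 float32, m along the optical axis (not along the pixel's ray), 0 where there is no reading.
- calibration(name): a dict with "camera_matrix" (3x3 intrinsics, pixels), "origin" and "attitude" of the camera in the world. Camera axes: x right, y up, looking along -z (the intrinsics and any distortion apply to the point x, -y, -z); pixel columns grow to the right and rows downward; lengths in m; the calibration is good to about 2 mm. A picture is of the moment at which its call begins. calibration takes no time and is no camera call.
- finish_job(): hands the job in; it is judged then, once.
The state is a dict: "time": time; "joint_positions": joint angles; "dq": joint speeds; "tau": joint torques, N m; "tool_pos": TCP position; "tool_rot": TCP orientation; "wrist_force": force on the tool from outside, world axes, zero at the start; "ft_torque": the same for the moment, N m; "finger_gap": opening from 0.0 (shut) to 1.0 (fully open); "grasp_force": force on a finger pad.
Only numpy, scipy, OpenCV 4.12 (cv2) and the standard library are available. Lean on these libraries where they do the work, as an engineer would, in place of code of your own. Each camera call takes 0.05 s, during which the arm holds its last target. There are 200 camera calls.

## Working session

There is one attempt and no reset: what is moved stays moved. The work goes in short steps, Python scripts to look and compute and a tool call to move; the robot and the scene stay as the last step left them, time stands still between calls to the robot, and variables do not carry over. Pictures are saved under pics/ and viewed, at most 12 in all, crops included, and the job is handed in when it is done.

Besides the shell and the picture viewer there is one more tool, called after ">>>" as a command line: name --argument value ..., lists and objects as JSON in quotes. drive_tool: Moves the arm, as the interface text tells. Scaled input: -1 to 1 covers 0.2 m each way for a shift and 0.5 rad each way for a turn. Its arguments: {"type":"object","properties":{"series":{"type":"array"},"hand":{"type":"number"},"squeeze":{"type":"number"}},"required":["series"]}

```bash
mkdir -p pics
python3 - <<'E'
from rig import *
import cv2,numpy as np
for n in("top","scene"):
    p,d=camera(n); c=calibration(n)
    cv2.imwrite(f"pics/{n}0.png",p[:,:,::-1]); np.save(f"{n}_d.npy",d)
    print(n,c)
print(sense())
E
```

```text
top {'camera_matrix': array([[507.74866723,   0.        , 329.26827838],
       [  0.        , 507.74866723, 244.29078586],
       [  0.        ,   0.        ,   1.        ]]), 'origin': array([ 4.83700696e-01, -1.96802326e-04,  8.12427215e-01]), 'attitude': array([[-7.33291051e-03,  9.92836045e-01, -1.19259445e-01],
       [-9.99973091e-01, -7.30592110e-03,  6.63522920e-04],
       [-2.12530623e-04,  1.19261101e-01,  9.92862903e-01]])}
scene {'camera_matrix': array([[587.42992956,   0.        , 326.84550385],
       [  0.        , 587.42992956, 225.68041345],
       [  0.        ,   0.        ,   1.        ]]), 'origin': array([1.04102747, 0.3968072 , 0.78514014]), 'attitude': array([[-0.64900676, -0.57021388,  0.50363316],
       [ 0.76073751, -0.47919762,  0.43777629],
       [-0.0082863 ,  0.66725241,  0.74478558]])}
{'time': 0.1, 'joint_positions': array([ 1.1542735 ,  0.6000352 , -0.00254067,  1.60005614,  0.00179665,
        0.94290322, -0.07982829]), 'dq': array([-1.11541714e-03, -1.36475861e-03,  6.57142896e-04, -2.20871282e-03,
       -1.04054910e-05, -1.50671217e-03, -5.35848178e-04]), 'tau': array([ 5.88555369e-03, -7.77989173e+01,  1.56979389e+00, -2.58623207e+01,
        1.25996838e-02,  5.53584672e-03, -1.83654981e-05]), 'tool_pos': array([ 0.24151697, -0.68317539,  0.25550826]), 'tool_rot': array([[ 9.42805026e-01,  3.33344175e-01, -5.86605398e-04],
       [ 3.33344666e-01, -9.42804178e-01,  1.27092473e-03],
       [-1.29398663e-04, -1.39377601e-03, -9.99999020e-01]]), 'wrist_force': array([0.04774248, 0.2494954 , 0.23517048]), 'ft_torque': array([-0.02273887, -0.02409217,  0.02829238]), 'grasp_force': 0.0, 'finger_gap': 0.9998752092424265}
```

View pics/top0.png

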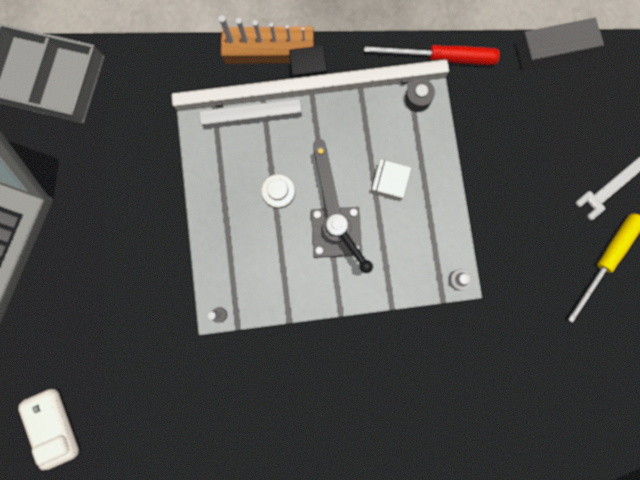

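View pics/scene0.png

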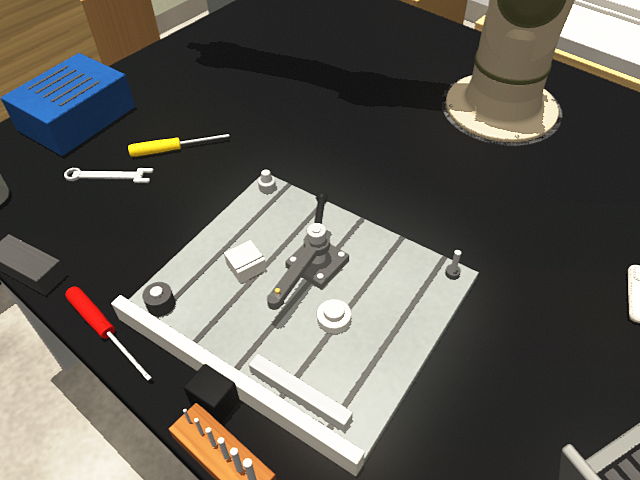

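The top view shows the axis hub near (337,225), the strap nose near (320,150), the square block near (393,179) on the right, the disc at (278,191) and the ball at (366,267). In the scene view the hub is near (316,231), the block (245,258), the nose (277,292) and the ball (321,199). I'll enlarge both.

Run:
```python
import cv2
a=cv2.imread("pics/top0.png")[130:290,250:430]; b=cv2.imread("pics/scene0.png")[180:340,200:360]
a=cv2.resize(a,None,fx=3.3,fy=3.3,interpolation=cv2.INTER_CUBIC);b=cv2.resize(b,None,fx=3.7,fy=3.7,interpolation=cv2.INTER_CUBIC)
cv2.imwrite("pics/topc.png",a);cv2.imwrite("pics/scenec.png",b)
```

```text
(no output)
```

View pics/topc.png

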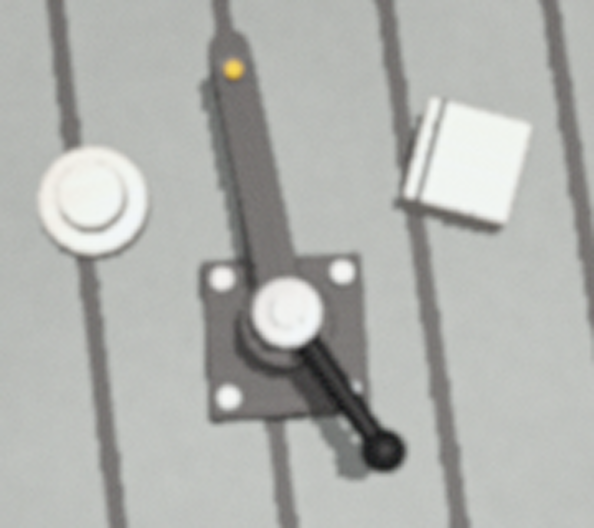

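View pics/scenec.png

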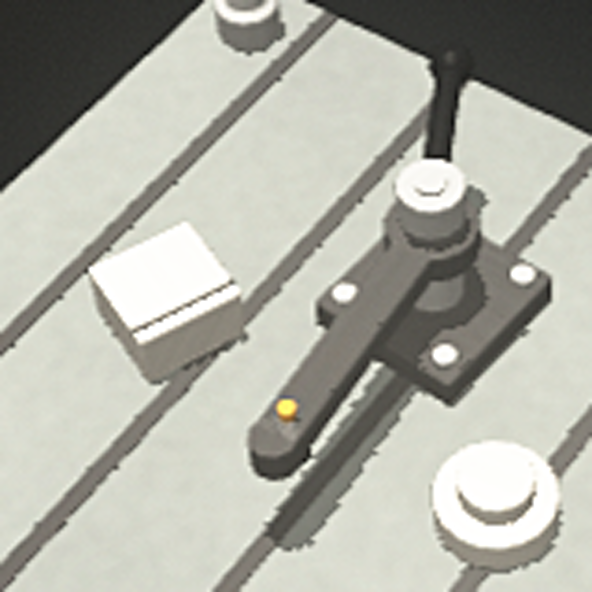

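Top crop (3.3x): block top corners (433,97),(532,124),(505,222),(405,197), yellow dot on the nose (233,68), hub top centre (287,313), ball (383,450). Scene crop (3.7x): block corners (88,272),(187,224),(242,290),(138,345), dot (287,408), hub top (430,187), ball (451,65).

```bash
cat > g.py <<'E'
from rig import *
import numpy as np
def ray(n,uv):
    c=calibration(n);K=np.array(c["camera_matrix"])
    v=np.linalg.inv(K)@[uv[0],uv[1],1]; d=np.array(c["attitude"])@[v[0],-v[1],-v[2]]
    return np.array(c["origin"]),d/np.linalg.norm(d)
def atz(n,uv,z):
    o,d=ray(n,uv); return o+d*(z-o[2])/d[2]
def tri(a,b):
    o1,d1=ray("top",a);o2,d2=ray("scene",b)
    s=np.linalg.lstsq(np.c_[d1,-d2],o2-o1,rcond=None)[0]
    p,q=o1+s[0]*d1,o2+s[1]*d2; return (p+q)/2,np.linalg.norm(p-q)
E
python3 - <<'E'
from g import *
T=lambda p:(250+(p[0]+.5)/3.3-.5,130+(p[1]+.5)/3.3-.5)
S=lambda p:(200+(p[0]+.5)/3.7-.5,180+(p[1]+.5)/3.7-.5)
np.set_printoptions(precision=4,suppress=True)
d=dict(block=((469,160),(164,283),.05),dot=((233,68),(287,408),.083),hub=((287,313),(430,185),.112),ball=((383,450),(451,65),.104))
for k,(a,b,z) in d.items(): print(k,*tri(T(a),S(b)),atz("top",T(a),z),atz("scene",S(b),z))
for z,ps in((.05,[(433,97),(532,124),(505,222),(405,197)]),(.02+.016,[(222,278),(342,271),(228,397)]),(.055,[(93,201)])):
  print([atz("top",T(p),z)[:2] for p in ps])
for p,z in(((421,95),.06),((460,279),.05),((217,315),.07)): print(atz("top",p,z))
E
```

```text
block [ 0.6778 -0.0978  0.0459] 0.0006310821756431748 [ 0.6769 -0.0975  0.05  ] [ 0.6797 -0.0947  0.05  ]
dot [0.7105 0.0118 0.086 ] 0.0005206540386583537 [0.7116 0.0116 0.083 ] [0.7089 0.0104 0.083 ]
hub [ 0.5971 -0.0114  0.1034] 0.00044572535002822153 [ 0.5956 -0.0111  0.112 ] [ 0.6028 -0.0065  0.112 ]
ball [ 0.5379 -0.0514  0.1029] 0.0001800915778429741 [ 0.5378 -0.0514  0.104 ] [ 0.5387 -0.0506  0.104 ]
[array([ 0.7072, -0.0813]), array([ 0.6939, -0.1273]), array([ 0.6474, -0.1135]), array([ 0.6596, -0.0674])]
[array([0.6246, 0.0181]), array([ 0.6275, -0.0384]), array([0.5683, 0.0155])]
[array([0.6576, 0.077 ])]
[ 0.8057 -0.1443  0.06  ]
[ 0.5214 -0.1964  0.05  ]
[0.4709 0.1627 0.07  ]
```

>>> drive_tool --series '[[[0.112,0.181,-0.014],[0,0,0.143]],[[0.112,0.181,-0.014],[0,0,0.143]],[[0.112,0.181,-0.014],[0,0,0.143]],[[0.112,0.181,-0.014],[0,0,0.143]],[[0.112,0.181,-0.014],[0,0,0.143]],[[0.112,0.181,-0.014],[0,0,0.143]],[[0.112,0.181,-0.014],[0,0,0.143]],[[0.112,0.181,-0.014],[0,0,0.143]],[[0.112,0.181,-0.014],[0,0,0.143]],[[0.112,0.181,-0.014],[0,0,0.143]]]' --hand -1

```text
time: 1.1
tool_pos: [0.4661, -0.32, 0.228]
tool_rot: [[0.491, 0.871, -0.0], [0.871, -0.491, 0.0], [-0.0, -0.0, -1.0]]
wrist_force: [1.0, -0.9, -0.8]
finger_gap: 0.001
grasp_force: 0.0
```

>>> drive_tool --series '[[[0.112,0.181,-0.014],[0,0,0.143]],[[0.112,0.181,-0.014],[0,0,0.143]],[[0.112,0.181,-0.014],[0,0,0.143]],[[0.112,0.181,-0.014],[0,0,0.143]],[[0.112,0.181,-0.014],[0,0,0.143]],[[0.112,0.181,-0.014],[0,0,0.143]],[[0.112,0.181,-0.014],[0,0,0.143]],[[0.112,0.181,-0.014],[0,0,0.143]],[[0.112,0.181,-0.014],[0,0,0.143]],[[0.112,0.181,-0.014],[0,0,0.143]]]'

```text
time: 2.1
tool_pos: [0.6902, 0.0419, 0.1998]
tool_rot: [[-0.201, 0.98, -0.001], [0.98, 0.201, -0.0], [-0.0, -0.001, -1.0]]
wrist_force: [0.3, 0.4, 0.5]
finger_gap: 0.001
grasp_force: 0.0
```

Run:
```python
from rig import *
import cv2,numpy as np
p,d=camera("scene"); cv2.imwrite("pics/scene1.png",cv2.resize(p[60:380,150:450,::-1],None,fx=1.85,fy=1.85))
s=sense(); print(s["time"],s["tool_pos"],s["tool_rot"][:,0],s["joint_positions"],s["finger_gap"],s["wrist_force"])
```

```text
2.15 [0.69294701 0.05057818 0.19965449] [-0.2110711   0.97745654  0.00526389] [ 0.095774    0.64780464 -0.39686907  1.70778616  0.30991867  0.84526702
 -0.22265881] -0.0001987431639503222 [4.0744633  6.54494699 2.14801938]
```

View pics/scene1.png

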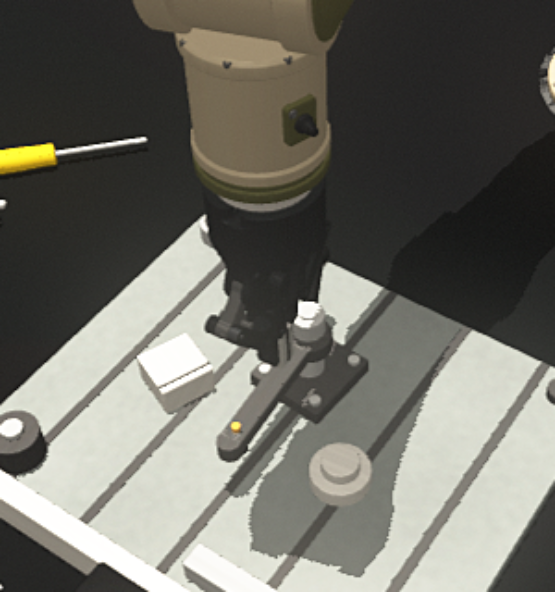

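The gripper hangs above the clamp, shut; its lowest dark tip is at about crop (270,360), scene (296,255). I compare this with the tip position expected.

Run:
```python
from g import *
s=sense();print(s["tool_pos"])
c=calibration("scene");K=c["camera_matrix"];R=c["attitude"];o=c["origin"]
for dz in(0,.012,.025,.038):
  q=R.T@(np.array([.692,.047,.1997-dz])-o);u=K@[q[0],-q[1],-q[2]];u=u[:2]/u[2];print(dz,u,(u-[150,60])*1.85)
```

```text
[0.69294701 0.05057818 0.19965449]
0 [300.16806702 244.10263091] [277.81092399 340.58986718]
0.012 [300.5516376  249.96774993] [278.52052955 351.44033738]
0.025 [300.95729816 256.17064362] [279.2710016  362.91569069]
0.038 [301.35305592 262.22211502] [280.00315346 374.11091279]
```

>>> drive_tool --series '[[[0,0,-0.14],[0,0,0]],[[0,0,-0.14],[0,0,0]],[[0,0,-0.14],[0,0,0]],[[0,0,-0.14],[0,0,0]],[[0,0,0],[0,0,0]]]'

```text
time: 2.65
tool_pos: [0.6871, 0.0399, 0.0843]
tool_rot: [[-0.198, 0.98, -0.007], [0.98, 0.198, -0.001], [0.0, -0.007, -1.0]]
wrist_force: [0.2, -0.8, -0.7]
finger_gap: -0.001
grasp_force: 0.0
```

Run:
```python
from rig import *
import numpy as np
s=sense();print(s["time"],s["tool_pos"],s["tool_rot"][:,0],s["wrist_force"])
A=np.array([.5972,-.0113]);p=s["tool_pos"][:2]
for t in (11.2,11.2,-8,-27.6,-40,-44,-47.1):
  r=np.radians(t);q=A+np.array([[np.cos(r),-np.sin(r)],[np.sin(r),np.cos(r)]])@[.09,.021]
  print(t,q,(q-p)/.2);p=q
```

```text
2.65 [0.6871113  0.03985147 0.08428913] [-1.97749214e-01  9.80252577e-01  3.65347715e-04] [ 0.1882216  -0.7583051  -0.74963903]
11.2 [0.68140704 0.02678115] [-0.02852128 -0.06535162]
11.2 [0.68140704 0.02678115] [0. 0.]
-8 [ 0.68924676 -0.00302995] [ 0.03919859 -0.1490555 ]
-27.6 [ 0.68668754 -0.03438637] [-0.01279611 -0.15678209]
-40 [ 0.67964254 -0.05306395] [-0.035225   -0.09338792]
-44 [ 0.67652841 -0.05871312] [-0.01557066 -0.02824583]
-47.1 [ 0.67384828 -0.06293372] [-0.01340064 -0.02110303]
```

>>> drive_tool --series '[[[-0.014,-0.033,0],[0,0,0]],[[-0.014,-0.033,0],[0,0,0]],[[0.0065,-0.025,0],[0,0,-0.112]],[[0.0065,-0.025,0],[0,0,-0.112]],[[0.0065,-0.025,0],[0,0,-0.112]],[[0.0065,-0.025,0],[0,0,-0.112]],[[0.0065,-0.025,0],[0,0,-0.112]],[[0.0065,-0.025,0],[0,0,-0.112]]]'

```text
time: 3.45
tool_pos: [0.6918, -0.0027, 0.09]
tool_rot: [[0.139, 0.99, 0.001], [0.99, -0.139, 0.001], [0.001, 0.001, -1.0]]
wrist_force: [-2.0, 3.0, -1.4]
finger_gap: -0.002
grasp_force: 1.5
```

>>> drive_tool --series '[[[-0.002,-0.026,0],[0,0,-0.114]],[[-0.002,-0.026,0],[0,0,-0.114]],[[-0.002,-0.026,0],[0,0,-0.114]],[[-0.002,-0.026,0],[0,0,-0.114]],[[-0.002,-0.026,0],[0,0,-0.114]],[[-0.002,-0.026,0],[0,0,-0.114]],[[-0.009,-0.023,0],[0,0,-0.108]],[[-0.009,-0.023,0],[0,0,-0.108]],[[0,0,0],[0,0,0]]]'

```text
time: 4.35
tool_pos: [0.6864, -0.0439, 0.0901]
tool_rot: [[0.555, 0.832, 0.003], [0.832, -0.555, 0.0], [0.002, 0.002, -1.0]]
wrist_force: [0.8, 0.4, -0.8]
finger_gap: 0.001
grasp_force: 0.7
```

Run:
```python
from rig import *
import cv2,numpy as np
np.set_printoptions(precision=4,suppress=True)
s=sense(); print(s["time"],s["tool_pos"],s["tool_rot"][:,0],s["wrist_force"])
p,_=camera("scene"); cv2.imwrite("pics/scene2.png",cv2.resize(p[180:340,200:360,::-1],None,fx=3.7,fy=3.7,interpolation=cv2.INTER_CUBIC))
```

```text
4.35 [ 0.6864 -0.0439  0.0901] [0.5554 0.8316 0.0016] [ 0.8159  0.4417 -0.7754]
```

View pics/scene2.png

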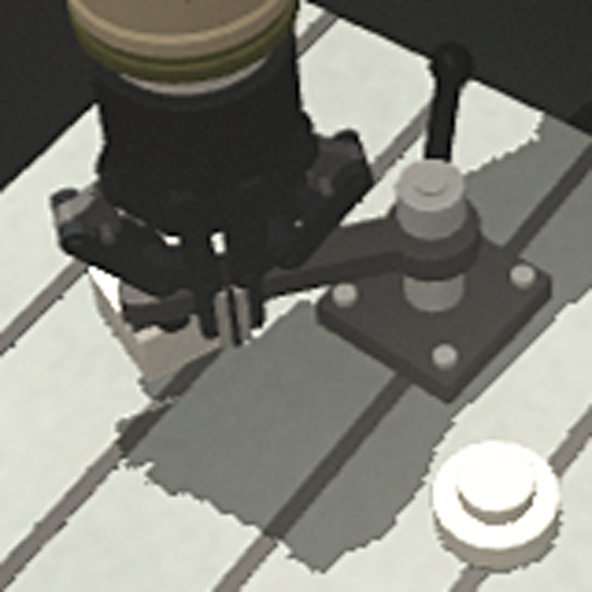

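The strap moves ahead of the fingertip and its nose, near crop (140,310), is just coming over the block. I'll push on to about -45°, back off and check.

>>> drive_tool --series '[[[-0.009,-0.018,0],[0,0,-0.079]],[[-0.009,-0.018,0],[0,0,-0.079]],[[-0.009,-0.018,0],[0,0,-0.079]],[[-0.009,-0.018,0],[0,0,-0.079]],[[-0.009,-0.018,0],[0,0,-0.079]],[[0,0,0],[0,0,0]],[[0,0,0],[0,0,0]]]'

```text
time: 5.1
tool_pos: [0.6761, -0.0614, 0.0879]
tool_rot: [[0.706, 0.708, -0.002], [0.708, -0.706, -0.0], [-0.001, -0.001, -1.0]]
wrist_force: [0.9, 1.8, 1.0]
finger_gap: -0.002
grasp_force: 0.5
```

>>> drive_tool --series '[[[0.05,0.05,0],[0,0,0]],[[0.1,0.1,0],[0,0,0]],[[0.1,0.1,0.1],[0,0,0]],[[0.1,0.1,0.15],[0,0,0]],[[0.1,0.1,0.15],[0,0,0]],[[0,0.15,0.1],[0,0,0]],[[0,0,0],[0,0,0]],[[0,0,0],[0,0,0]]]'

```text
time: 5.9
tool_pos: [0.7665, 0.0606, 0.188]
tool_rot: [[0.705, 0.71, -0.001], [0.71, -0.705, 0.0], [-0.001, -0.001, -1.0]]
wrist_force: [-0.8, -0.1, -1.1]
finger_gap: -0.001
grasp_force: 0.0
```

Run:
```python
from rig import *
import cv2,numpy as np
np.set_printoptions(precision=4,suppress=True)
s=sense(); print(s["time"],s["tool_pos"],s["tool_rot"][:,0],s["wrist_force"])
p,_=camera("scene"); q,_=camera("top")
f=lambda a:cv2.resize(a[:,:,::-1],None,fx=4,fy=4,interpolation=cv2.INTER_CUBIC)
cv2.imwrite("pics/both3.png",np.hstack([f(p[180:325,220:320]),f(q[130:275,320:420])]))
```

```text
5.9 [0.7665 0.0606 0.188 ] [ 0.7046  0.7096 -0.0006] [-0.8365 -0.1129 -1.1048]
```

View pics/both3.png

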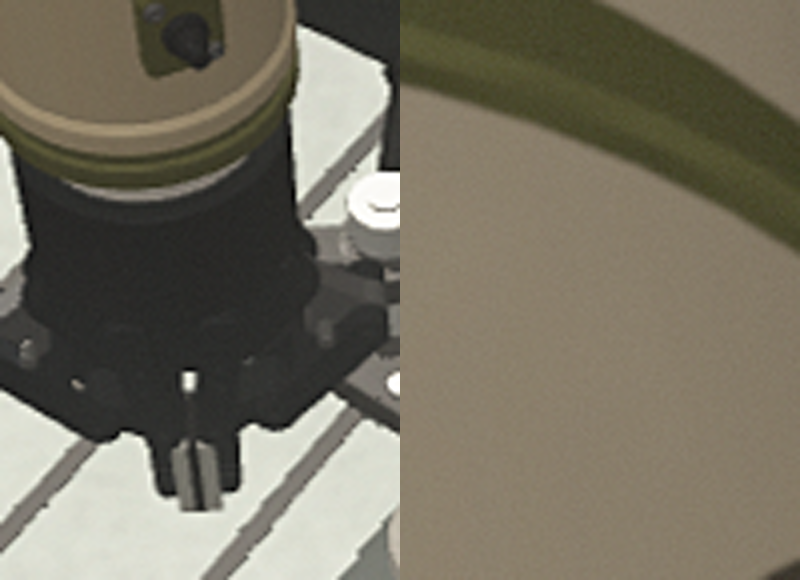

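The arm blocks both views. I'll go to the right side, where the lever push starts, and look from there.

>>> drive_tool --series '[[[-0.113,-0.17,0],[0,0,0]],[[-0.113,-0.17,0],[0,0,0]],[[-0.113,-0.17,0],[0,0,0]],[[-0.113,-0.17,0],[0,0,0]],[[-0.113,-0.17,0],[0,0,0]],[[-0.113,-0.17,0],[0,0,0]],[[-0.113,-0.17,0],[0,0,0]],[[-0.113,-0.17,0],[0,0,0]],[[-0.113,-0.17,0],[0,0,0]],[[-0.113,-0.17,0],[0,0,0]]]'

```text
time: 7.0
tool_pos: [0.5385, -0.2834, 0.1874]
tool_rot: [[0.708, 0.706, -0.002], [0.706, -0.708, 0.0], [-0.001, -0.002, -1.0]]
wrist_force: [0.9, -0.8, -0.2]
finger_gap: -0.002
grasp_force: 0.0
```

Run:
```python
from rig import *
import cv2,numpy as np
np.set_printoptions(precision=4,suppress=True)
s=sense(); print(s["time"],s["tool_pos"],s["tool_rot"][:,0],s["wrist_force"])
p,_=camera("scene"); q,_=camera("top")
f=lambda a:cv2.resize(a[:,:,::-1],None,fx=4,fy=4,interpolation=cv2.INTER_CUBIC)
cv2.imwrite("pics/both4.png",np.hstack([f(p[180:325,220:320]),f(q[130:275,320:420])]))
```

```text
7.0 [ 0.5385 -0.2834  0.1874] [ 0.7077  0.7065 -0.0013] [ 0.8649 -0.8081 -0.2083]
```

View pics/both4.png

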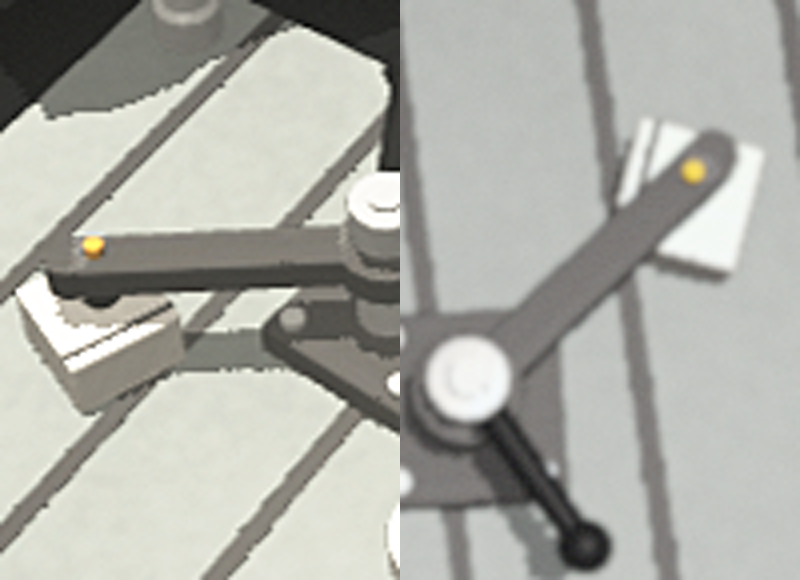

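The nose dot is over the block: top crop dot (693,171), i.e. pixel (393,172.6); scene dot (93,246), i.e. (243,241.4). Block hasn't moved.

Run:
```python
from g import *
a=((293+.5)/4-.5+320,(171+.5)/4-.5+130);b=((93+.5)/4-.5+220,(246+.5)/4-.5+180)
P,e=tri(a,b);Q=atz("top",a,.083);A=np.array([.5972,-.0113])
for p in(P,Q):
  d=p[:2]-A;print(p,e,np.degrees(np.arctan2(d[1],d[0])),np.hypot(*d))
# block corners again, top face z=.05
print([atz("top",((x-400+.5)/4-.5+320,(y+.5)/4-.5+130),.05)[:2] for x,y in((643,120),(764,151),(732,272),(612,240))])
```

```text
[ 0.67672937 -0.09476269  0.08457281] 0.00029506735528708414 -46.38239245374528 0.11528633974813929
[ 0.67724055 -0.09508757  0.083     ] 0.00029506735528708414 -46.31022219237596 0.11587427327868598
[array([ 0.70629721, -0.08053992]), array([ 0.69368475, -0.12689606]), array([ 0.64632846, -0.11340838]), array([ 0.65914892, -0.06775275])]
```

Nose is about 2.5 mm from the block's middle, so the strap is done. Now to the lever's trailing (right) side.

>>> drive_tool --series '[[[0.019,0.109,0],[0,0,-0.038]],[[0.019,0.109,0],[0,0,-0.038]],[[0.019,0.109,0],[0,0,-0.038]],[[0.019,0.109,0],[0,0,-0.038]],[[0.019,0.109,0],[0,0,-0.038]],[[0.019,0.109,0],[0,0,-0.038]],[[0.019,0.109,-0.094],[0,0,-0.038]],[[0.019,0.109,-0.094],[0,0,-0.038]],[[0.019,0.109,-0.094],[0,0,-0.038]],[[0.019,0.109,-0.094],[0,0,-0.038]]]'

```text
time: 8.1
tool_pos: [0.5783, -0.0631, 0.1117]
tool_rot: [[0.829, 0.56, -0.001], [0.56, -0.829, -0.0], [-0.001, -0.0, -1.0]]
wrist_force: [0.9, -0.9, 0.6]
finger_gap: -0.002
grasp_force: 0.0
```

>>> drive_tool --series '[[[0,0,0],[0,0,0]],[[0,0,0],[0,0,0]]]'

```text
time: 8.3
tool_pos: [0.5781, -0.0634, 0.1122]
tool_rot: [[0.827, 0.562, -0.002], [0.562, -0.827, -0.0], [-0.002, -0.001, -1.0]]
wrist_force: [-0.7, 0.0, 0.5]
finger_gap: 0.002
grasp_force: 0.0
```

Run:
```python
from rig import *
import numpy as np
s=sense();print(s["time"],s["tool_pos"],s["tool_rot"][:,0],s["wrist_force"],s["joint_positions"])
A=np.array([.5972,-.0113]);p=s["tool_pos"][:2]
for a in range(0,120,10):
  r=np.radians(-146-a);q=A+np.array([[np.cos(r),-np.sin(r)],[np.sin(r),np.cos(r)]])@[.048,.0205]
  print(a,q.round(4),((q-p)/.2).round(4));p=q
```

```text
8.3 [ 0.57814323 -0.0634351   0.11222191] [ 0.82718858  0.56192012 -0.00219707] [-0.66058003  0.00169648  0.54578272] [ 0.02934238  0.62548455 -0.0262859   2.04376499  0.03464816  0.47510592
 -0.9969093 ]
0 [ 0.5689 -0.0551] [-0.0464  0.0415]
10 [ 0.5617 -0.0496] [-0.0359  0.0279]
20 [ 0.5556 -0.0428] [-0.0305  0.0337]
30 [ 0.5507 -0.0351] [-0.0242  0.0385]
40 [ 0.5473 -0.0267] [-0.0171  0.0421]
50 [ 0.5454 -0.0178] [-0.0096  0.0445]
60 [ 0.5451 -0.0087] [-0.0017  0.0455]
70 [5.463e-01 3.000e-04] [0.0062 0.0451]
80 [0.5491 0.009 ] [0.014  0.0433]
90 [0.5534 0.017 ] [0.0213 0.0402]
100 [0.5589 0.0242] [0.0279 0.0359]
110 [0.5657 0.0303] [0.0337 0.0305]
```

>>> drive_tool --series '[[[-0.023,0.021,0],[0,0,0]],[[-0.023,0.021,0],[0,0,0]],[[-0.018,0.014,0],[0,0,-0.1]],[[-0.018,0.014,0],[0,0,-0.1]],[[-0.015,0.017,0],[0,0,-0.1]],[[-0.015,0.017,0],[0,0,-0.1]],[[-0.012,0.019,0],[0,0,-0.1]],[[-0.012,0.019,0],[0,0,-0.1]],[[-0.009,0.021,0],[0,0,-0.1]],[[-0.009,0.021,0],[0,0,-0.1]]]'

```text
time: 9.3
tool_pos: [0.5487, -0.0277, 0.114]
tool_rot: [[0.982, 0.191, 0.003], [0.191, -0.982, -0.001], [0.003, 0.001, -1.0]]
wrist_force: [2.4, -3.8, 0.3]
finger_gap: 0.001
grasp_force: 1.7
```

>>> drive_tool --series '[[[-0.005,0.022,0],[0,0,-0.1]],[[-0.005,0.022,0],[0,0,-0.1]],[[-0.001,0.023,-0.004],[0,0,-0.1]],[[-0.001,0.023,-0.004],[0,0,-0.1]],[[0.003,0.023,-0.004],[0,0,-0.1]],[[0.003,0.023,-0.004],[0,0,-0.1]]]'

```text
time: 9.9
tool_pos: [0.5464, -0.0005, 0.1107]
tool_rot: [[0.994, -0.108, 0.001], [-0.108, -0.994, -0.001], [0.001, 0.001, -1.0]]
wrist_force: [-1.3, -3.5, 2.4]
finger_gap: 0.001
grasp_force: 1.7
```

Run:
```python
from rig import *
import cv2,numpy as np
np.set_printoptions(precision=4,suppress=True)
s=sense(); print(s["time"],s["tool_pos"],s["tool_rot"][:,0],s["wrist_force"],s["joint_positions"][6])
p,_=camera("scene")
cv2.imwrite("pics/s5.png",cv2.resize(p[170:320,200:380,::-1],None,fx=3.7,fy=3.7,interpolation=cv2.INTER_CUBIC))
```

```text
9.9 [ 0.5464 -0.0005  0.1107] [ 0.9942 -0.1077  0.0007] [-1.2957 -3.4912  2.3679] -1.5391542473898066
```

View pics/s5.png

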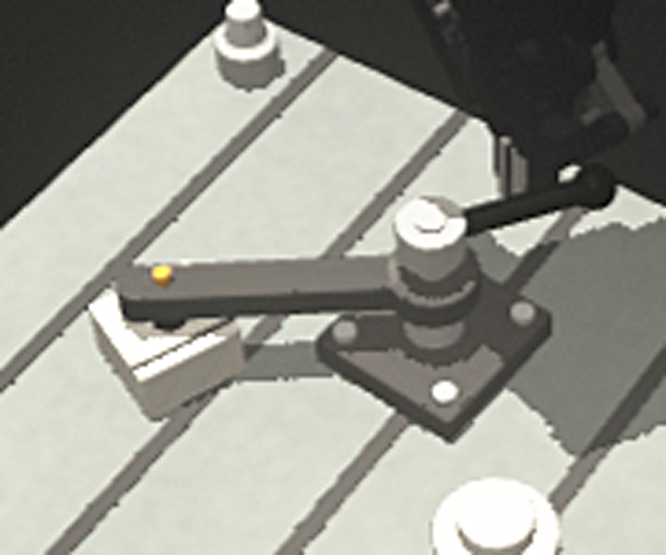

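The lever has swung well round (ball at crop (597,187)), the strap still lies over the block. Continuing to the stop.

>>> drive_tool --series '[[[0.007,0.022,-0.004],[0,0,-0.1]],[[0.007,0.022,-0.004],[0,0,-0.1]],[[0.011,0.02,0],[0,0,-0.1]],[[0.011,0.02,0],[0,0,-0.1]]]'

```text
time: 10.35
tool_pos: [0.5534, 0.0163, 0.1089]
tool_rot: [[0.953, -0.302, -0.0], [-0.302, -0.953, -0.001], [0.0, 0.001, -1.0]]
wrist_force: [-1.1, -3.6, 1.9]
finger_gap: 0.002
grasp_force: 1.7
```

>>> drive_tool --series '[[[0.007,0.009,0],[0,0,-0.05]],[[0.007,0.009,0],[0,0,-0.05]],[[0,0,0],[0,0,0]]]'

```text
time: 10.65
tool_pos: [0.5567, 0.0211, 0.1084]
tool_rot: [[0.938, -0.347, -0.0], [-0.347, -0.938, -0.0], [0.0, 0.0, -1.0]]
wrist_force: [-1.6, -2.6, 1.9]
finger_gap: -0.001
grasp_force: 1.3
```

Still only friction-level force; continue in small steps.

>>> drive_tool --series '[[[0.007,0.009,0],[0,0,-0.05]],[[0.007,0.009,0],[0,0,-0.05]],[[0,0,0],[0,0,0]]]'

```text
time: 10.95
tool_pos: [0.5598, 0.0252, 0.1082]
tool_rot: [[0.919, -0.393, -0.0], [-0.393, -0.919, 0.0], [-0.0, -0.0, -1.0]]
wrist_force: [-2.0, -2.5, 1.1]
finger_gap: -0.002
grasp_force: 1.1
```

>>> drive_tool --series '[[[0.008,0.008,0],[0,0,-0.05]],[[0.008,0.008,0],[0,0,-0.05]],[[0,0,0],[0,0,0]]]'

```text
time: 11.25
tool_pos: [0.561, 0.0268, 0.1079]
tool_rot: [[0.898, -0.441, -0.004], [-0.441, -0.898, -0.001], [-0.003, 0.003, -1.0]]
wrist_force: [-6.8, -7.4, 3.6]
finger_gap: 0.0
grasp_force: 4.6
```

>>> drive_tool --series '[[[0.008,0.008,0],[0,0,0]],[[0.005,0.005,0],[0,0,0]],[[0,0,0],[0,0,0]]]'

```text
time: 11.55
tool_pos: [0.5615, 0.0273, 0.1078]
tool_rot: [[0.897, -0.442, -0.007], [-0.442, -0.897, -0.003], [-0.005, 0.006, -1.0]]
wrist_force: [-12.4, -14.0, 7.4]
finger_gap: -0.002
grasp_force: 8.6
```

Firm stop: force rises to 18 N with no motion. Back off, lift and look.

>>> drive_tool --series '[[[-0.05,-0.02,0],[0,0,0]],[[-0.12,-0.04,0],[0,0,0]],[[-0.12,-0.04,0.05],[0,0,0]],[[-0.05,0.05,0.15],[0,0,0]],[[0,0.15,0.15],[0,0,0]],[[0,0.2,0.15],[0,0,0]],[[0,0.2,0],[0,0,0]],[[0.05,0.2,0],[0,0,0]],[[0.05,0.2,0],[0,0,0]],[[0.05,0.2,0],[0,0,0]]]'

```text
time: 12.55
tool_pos: [0.5275, 0.2538, 0.2086]
tool_rot: [[0.899, -0.437, 0.001], [-0.437, -0.899, 0.002], [0.0, -0.002, -1.0]]
wrist_force: [1.1, 0.5, -0.2]
finger_gap: 0.003
grasp_force: 0.0
```

>>> drive_tool --series '[[[0,0.2,0],[0,0,0]],[[0,0.1,0],[0,0,0]],[[0,0,0],[0,0,0]],[[0,0,0],[0,0,0]]]'

```text
time: 12.95
tool_pos: [0.5272, 0.3103, 0.2081]
tool_rot: [[0.899, -0.438, -0.0], [-0.438, -0.899, -0.0], [-0.0, 0.0, -1.0]]
wrist_force: [-0.2, -0.9, 1.2]
finger_gap: 0.001
grasp_force: 0.0
```

Run:
```python
from rig import *
import cv2,numpy as np
s=sense(); print(s["time"],s["tool_pos"],s["wrist_force"])
p,_=camera("scene"); q,_=camera("top")
f=lambda a:cv2.resize(a[:,:,::-1],None,fx=4,fy=4,interpolation=cv2.INTER_CUBIC)
cv2.imwrite("pics/both6.png",np.hstack([f(p[180:325,230:330]),f(q[130:275,320:420])])); cv2.imwrite("pics/top6.png",q[:,:,::-1])
```

```text
12.95 [0.52715485 0.31028482 0.20812079] [-0.15748542 -0.86902168  1.20124751]
```

View pics/both6.png

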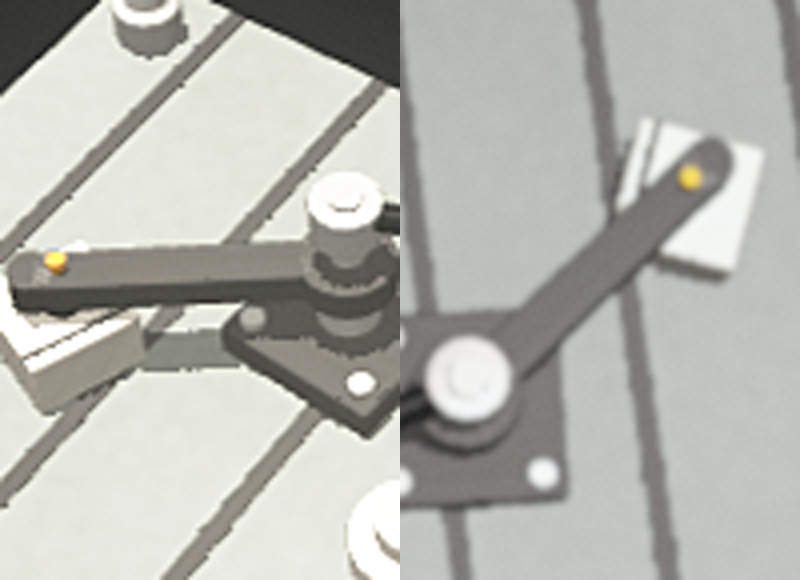

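View pics/top6.png

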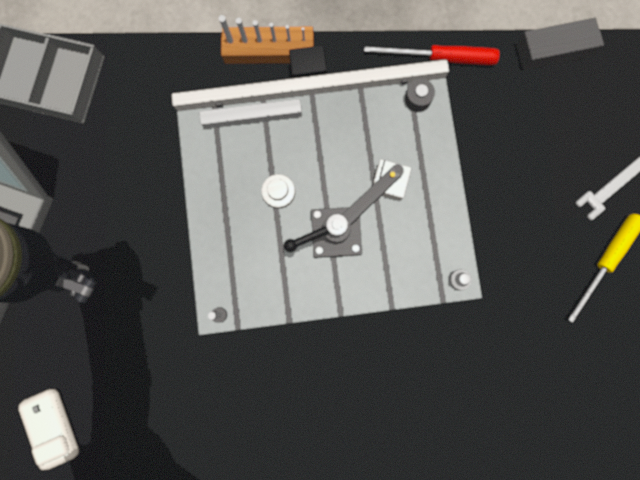

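The block is unmoved, the nose dot is over it (top crop (690,178), scene crop (55,262)), the ball is at top (290,245), and the other items are in place. I'll check the strap's drop.

Run:
```python
from g import *
a=((290+.5)/4-.5+320,(178+.5)/4-.5+130);b=((55+.5)/4-.5+230,(262+.5)/4-.5+180)
print(tri(a,b)); q=atz("top",(290,245),.097)-[.5972,-.0113,0]; t=np.degrees(np.arctan2(q[1],q[0]));print(q,t,np.radians(214-t))
```

```text
(array([ 0.67679306, -0.09499447,  0.07465142]), np.float64(9.066801111119122e-06))
[-0.02816806  0.06635004  0.097     ] 113.00302468252288 1.7627297538454212
```

```bash
python3 -c "
from rig import *
print(finish_job())"
```

```text
the job is handed in; nothing more can be done
None
```

The job is handed in: the strap's nose is about 2.5 mm from the block's middle and the lever is hard on its stop. The strap is down the full 10 mm, the block and the other parts have not moved, and the arm is clear. It took about 13 s of the 54 s allowed.

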